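# Refit a pouch sealer's plug-in timer and its dial knob

### The job

Put the pouch sealer's timer back: plug the grey timer block fully home into the black socket on top of the sealer. Then turn the black dial knob to match the flat of the timer's D-shaped spindle, push it fully down onto the spindle, and finish with the fingers still on the knob, pressing it down firmly - do not let go. Leave everything else on the counter where it is.

Things in the scene. Friction and masses are not known exactly. Their poses are not given: they have to be found in the camera images.
- sealer: long grey bench heat sealer, fixed on the counter; origin on the counter right under the socket; z up. Its head is 110 mm (x) by 130 mm (y), with a flat deck 62 mm up and the socket in its middle. From the head's -y side runs a trunk, 75 mm wide, to y = -410 mm; over it a lever 34 mm wide, hinged 94 mm from the socket, 80 mm up, rises to 210 mm above the counter at y = -490 mm
- socket_mouth (a point): centre of the mouth of the sealer's socket, level with the deck, 62 mm above the counter; the sealer's axes. The socket is a black plate 70 x 62 mm flush with the deck, with one rectangular hole 38 mm (x) by 28 mm (y), 18 mm deep
- timer_center (a point): centre of the housing of the loose timer, which stands upright on the counter; the timer's axes, z up. Housing: grey block 46 mm (x) by 38 mm (y), 46 mm tall, white face on top. Grip it across its 38 mm sides (along y) with the fingertips no lower than its shoulder, 23 mm below this point. 0.11 kg. Fully home, the shoulder lies on the deck, this point 23 mm above the socket's mouth
- timer_foot (a point): centre of the lower end of the timer's black plug foot, 41 mm below the housing's centre. The foot is 36 mm (x) by 26 mm (y), 18 mm tall, tapered over its lowest 4 mm, centred under the housing. It fits the socket either way round (x along the socket's x or against it)
- spindle_tip (a point): centre of the tip of the timer's brass spindle, on the timer's middle axis, 38 mm above the housing's centre: it stands 15 mm up from the face. 10 mm across with one flat 1.8 mm from the axis, making a D; the top 1.5 mm tapered. z up along it; x points from the axis square out through the flat. It turns, 2.4 rad either way, with light friction (0.03 N m), else stays as it is
- knob_center (a point): centre of the loose black dial knob, half-way up it (16 mm above its underside); it stands bore down on the counter. Round skirt 42 mm across, 6 mm tall; above it, up to 32 mm, a straight finger bar 16 mm wide (y), 41 mm long (x), one end pointed, with a white index line: x points to that end, z up. Grip the bar across its 16 mm, fingertips at most 10 mm below this point. 0.04 kg
- knob_bore (a point): centre of the bore's mouth in the knob's underside, 16 mm below its centre; the knob's axes. The bore is a D for the spindle: 11.4 mm across, 13 mm deep, its flat 2.5 mm from the axis towards x, so the pointed end must point the way the spindle's flat faces. Fully home, the bore's end rests on the spindle's tip: the knob's centre is 3 mm above the tip, with a 2 mm gap under the skirt
- drops: bystander, to be left alone: small amber glass dropper bottle, 38 mm across, 85 mm tall; origin at its underside
- tin: bystander, to be left alone: metal tea tin with dark lid, 74 mm across, 100 mm tall; origin at its underside
- mug: bystander, to be left alone: white mug, 80 mm across, 95 mm tall; origin at its underside
- teabox: bystander, to be left alone: cardboard tea box, 75 x 120 mm, 55 mm tall; origin at its underside
- screwdriver: bystander, to be left alone: screwdriver, 170 mm long, lying; origin at its underside
- tape: bystander, to be left alone: roll of paper tape lying flat, 90 mm across, 24 mm tall; origin at its underside
- jar: bystander, to be left alone: amber glass jar with white lid, 64 mm across, 85 mm tall; origin at its underside
Mind the look-alikes: they are no part of the job. There is more than one size of the part that bears knob_center; the job needs the smaller.

How it is judged:
By the outcome, as a careful person would: the job done as asked, in the order asked, and still so for the second after the job is handed in, while the arm keeps its last pose, push and grip.
It also fails if it takes over 69 s, if anything falls off the work surface, if the arm or the gripper's body presses on something with over 40 N, if the wrist force passes 120 N, or if a joint passes its speed limit or range.

### The arm

A 6-joint arm with a two-finger parallel gripper is mounted at the origin on the work surface. World frame = base frame: x ahead of the robot, y to its left, z up, the work surface at z = 0. Lengths are in mm, angles in rad, forces in N, time in s.
With the tool pointing down it reaches from about 350 to 975 mm from the base axis. Payload 7.1 kg.
Tool frame: the origin (TCP) lies between the finger pads; the fingertips stand 17 mm ahead of it and the grasp point (between the pads) lies 2 mm behind it (tip_reach is the y of the fingertips in the tool frame, in mm); y points along the fingers, x is the direction in which the jaws open and shut, and the axes are right-handed (so a half turn about y gives the same grasp; the last joint's range is limited). The gripper opens to 88 mm and grips with 3 to 60 N. Pads are 20 mm wide; open, the fingers measure 115 mm over their backs; the gripper's body (75 mm by 178 mm) begins 61 mm behind the grasp point.
Start: joints at [-1.273, 0.423, 1.63, -0, 1.089, -0.019], TCP at [194.722, -593.876, 239.675] pointing down, gripper open.
Joint ranges: [-3, 3], [-0.9, 2.11], [0.09, 2.58], [-1.31, 4.45], [0.11, 2.69], [-2.54, 2.54]. Speed limits (rad/s): [2.39, 2.39, 3.01, 3.14, 3.14, 3.14].

### API

Orientations are given as a rotation vector (axis times angle).
In Python, from workcell import get_obs, get_image, camera_model, close_job, silhouettes, tip_of, tip_reach gives the robot as it stands. The module is installed in compiled form; this text tells all that it offers.
- The arm moves only by the tool arm_command, never from a script. Its argument "targets" is a list of rows, each a list of 4 numbers: the shift along the tool's x, y, z in mm, then the turn about the tool's y in rad. A call has 1 to 20 rows; each row shifts and turns the commanded pose from where the row before left it, along the tool's axes as they then stand; what a row does not reach is not made up. A row lasts 1/12 s, in which the tool goes at most 41.7 mm and 7.16 degrees, less where a joint would pass 70% of its speed; a pose out of reach is approached as far as the arm can. A call is refused whole if a number of a shift passes 41.7 or a number of a turn 0.125, either way. A call with a gripper value outside its range is refused whole. "gripper" is the opening in per cent of the stroke, from 0 (shut) to 100 (fully open), set as the call begins (left out, the last holds). The fingers move at their own pace and stop on an object; the grip force is fixed at half the most. Time passes only in rows, so rows that do not move let the fingers close. It gives the time, the measured TCP pose, the force and the opening at its end, in the units of the state.
- get_obs(): the state, without advancing time (a new reading comes with each control period).
- get_image(name): name is "scene" or "top" or "wrist"; returns the picture (480x640x3 uint8, blue, green, red); there is no depth.
- camera_model(name): a dict with "mtx" (3x3 intrinsics, pixels), "position" and "orientation" of the camera in the world. Camera axes: x right, y up, looking along -z (the intrinsics and any distortion apply to the point x, -y, -z); pixel columns grow to the right and rows downward; lengths in mm; the calibration is good to about 2 mm. The wrist camera is an equidistant fisheye: a pixel r from the principal point sees the ray r / f radians off the axis. A picture is of the moment at which its call begins: read the wrist's pose just before it. camera_model takes no time and is no camera call; for the wrist camera it gives the pose at the moment of the call.
- close_job(): hands the job in, once; it reports no verdict.
Trained networks look in the newest picture that a camera, given by its name, has taken for a name from the list of things; names that differ only in an ending like _2 or _b are one class to them, and where a whole thing is asked for, a point or a joint stands for the part that bears it (a point fixed in the world has none). Each returns a list of dicts, best first, with "conf" (0 to 1); they miss things now and then, are a little off and sometimes report something else, mostly with a low value. They report only what shows in the picture. A call takes as long as a camera call. They do not tell look-alikes from the thing itself.
- silhouettes(camera, thing): "pixels" (480x640 bool, what is visible of it) and "at" ([column, row] in pixels, amid what is visible of it).
- tip_of(camera, thing): "at" ([column, row] in pixels: a listed point, or the origin of a listed thing).
The state is a dict: "t": time; "qpos": joint angles; "qvel": joint speeds; "joint_torque": joint torques, N m; "ee_pos": TCP position; "orientation": TCP orientation; "ft_force": force on the tool from outside, world axes, zero at the start; "moment": the same for the moment, N m; "width": finger opening in mm.
Only numpy, scipy, OpenCV 4.12 (cv2) and the standard library are available. Lean on these libraries where they do the work, as an engineer would, in place of code of your own. Each camera call takes 0.05 s, during which the arm holds its last target. There are 200 camera calls.

## Working session

There is one attempt and no reset: what is moved stays moved. The work goes in short steps, Python scripts to look and compute and a tool call to move; the robot and the scene stay as the last step left them, time stands still between calls to the robot, and variables do not carry over. Pictures are saved under pics/ and viewed, about 8 in all and at most 12, crops included, and the job is handed in when it is done.

Besides the shell and the picture viewer there is one more tool, called after "Emit:" by a JSON object that holds its "method" and its "body". arm_command: Moves the arm, as the interface text tells. Its arguments: {"type":"object","properties":{"targets":{"type":"array","items":{"type":"array","items":{"type":"number"}}},"gripper":{"type":"number"}},"required":["targets"]}

```bash
mkdir -p pics; cat > h.py <<'E'
import numpy as np, cv2
from scipy.spatial.transform import Rotation as R
from workcell import *
def cam(n):
    c=camera_model(n); o=np.array(c['orientation'],float)
    M=R.from_rotvec(o).as_matrix() if o.shape==(3,) else (o if o.shape==(3,3) else None)
    return c,np.array(c['mtx'],float),np.array(c['position'],float),M
def ray(n,px,C=None):
    c,K,p,M=C or cam(n)
    x=(px[0]-K[0,2])/K[0,0]; y=(px[1]-K[1,2])/K[1,1]
    if n=='wrist':
        r=np.hypot(x,y); s=np.sin(r)/r if r>1e-9 else 1; v=np.array([x*s,y*s,np.cos(r)])
    else:
        d=c.get('dist',c.get('distortion'))
        if d is not None: x,y=cv2.undistortPoints(np.array([[px]],float),K,np.array(d,float))[0,0]
        v=np.array([x,y,1.])
    v=M@(v*[1,-1,-1]); return p,v/np.linalg.norm(v)
def atz(n,px,z,C=None):
    p,v=ray(n,px,C); return p+v*(z-p[2])/v[2]
def proj(n,P,C=None):
    c,K,p,M=C or cam(n); v=(M.T@(np.array(P,float)-p))*[1,-1,-1]
    if n=='wrist':
        r=np.hypot(v[0],v[1]); t=np.arctan2(r,v[2]); x,y=v[:2]/r*t
    else: x,y=v[:2]/v[2]
    return np.array([K[0,0]*x+K[0,2],K[1,1]*y+K[1,2]])
E
python3 - <<'E'
from h import *
np.set_printoptions(precision=3,suppress=True)
o=get_obs(); print(o)
for n in ['scene','top','wrist']:
    im=get_image(n); cv2.imwrite(f'pics/{n}0.png',im); print(n,camera_model(n))
    for t in ['socket_mouth','timer_center','spindle_tip','knob_center','sealer']:
        try: print(n,t,[(np.round(d['at'],1).tolist(),round(d['conf'],2)) for d in tip_of(n,t)][:4])
        except Exception as e: print(n,t,e)
E
echo; python3 -c "import workcell;print(workcell.tip_reach if not callable(workcell.tip_reach) else workcell.tip_reach())"
```

```text
{'t': 0.0, 'qpos': array([-1.273,  0.424,  1.631,  0.   ,  1.089, -0.019]), 'qvel': array([-0.001,  0.002,  0.001,  0.001, -0.   , -0.002]), 'joint_torque': array([  0.003, -54.463, -27.366,   0.065,   0.023,  -0.   ]), 'ee_pos': array([ 194.557, -593.402,  238.929]), 'orientation': array([-1.342,  0.974, -0.972]), 'ft_force': array([-0.356,  0.7  , -0.502]), 'moment': array([0.008, 0.04 , 0.053]), 'width': 87.92843242459932}
scene {'mtx': array([[468.755,   0.   , 320.526],
       [  0.   , 468.755, 245.518],
       [  0.   ,   0.   ,   1.   ]]), 'position': array([1095.562,  715.105,  972.989]), 'orientation': array([0.345, 0.966, 2.25 ])}
scene socket_mouth [([307.0, 298.1], 0.69)]
scene timer_center [([290.0, 222.5], 0.6)]
scene spindle_tip []
scene knob_center [([449.1, 326.7], 0.92), ([411.7, 328.9], 0.81)]
scene sealer [([308.6, 311.6], 0.84)]
top {'mtx': array([[522.266,   0.   , 323.922],
       [  0.   , 522.266, 239.175],
       [  0.   ,   0.   ,   1.   ]]), 'position': array([ 396.588,   -8.718, 1241.256]), 'orientation': array([ 0.058, -0.068, -1.552])}
top socket_mouth [([264.8, 176.6], 0.63)]
top timer_center [([386.7, 254.0], 0.7)]
top spindle_tip []
top knob_center [([145.8, 275.4], 0.7)]
top sealer [([268.5, 183.6], 0.87)]
wrist {'mtx': array([[371.648,   0.   , 321.734],
       [  0.   , 371.648, 240.738],
       [  0.   ,   0.   ,   1.   ]]), 'position': array([ 262.557, -571.364,  383.089]), 'orientation': array([-0.229,  0.165, -1.246])}
wrist socket_mouth []
wrist timer_center []
wrist spindle_tip []
wrist knob_center [([127.8, 26.9], 0.44)]
wrist sealer []

17.0
```

View pics/top0.png

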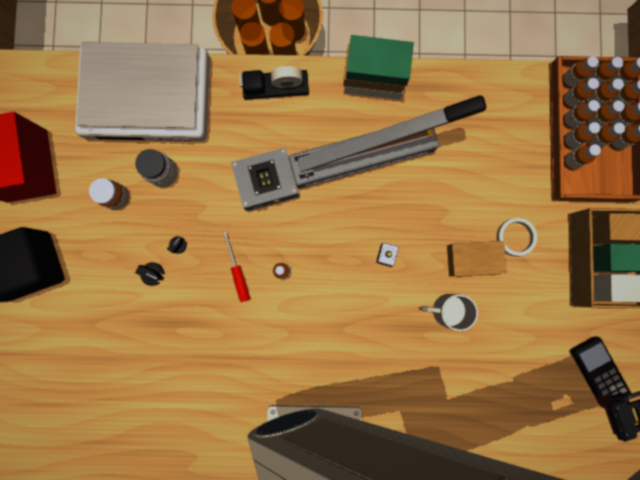

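View pics/scene0.png

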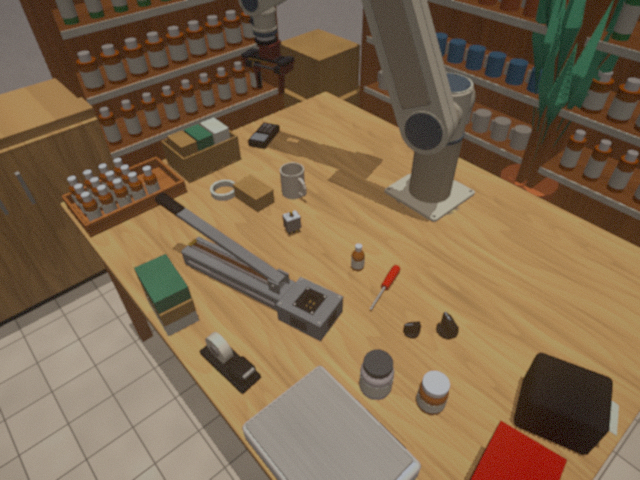

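The top view shows the sealer head at about (265,177) and the timer at (387,254). The knob candidates are (178,244), the smaller one, and (151,273), the larger one. The scene view shows the same pair at (412,329) and (449,327). Next I'll take a close crop of these and compute positions.

```bash
python3 - <<'E'
from h import *
np.set_printoptions(precision=1,suppress=True)
im=cv2.imread('pics/top0.png'); sc=cv2.imread('pics/scene0.png')
def crop(i,c,h): return cv2.resize(i[c[1]-h:c[1]+h,c[0]-h:c[0]+h],(390,290) if 0 else (290,290),interpolation=cv2.INTER_CUBIC)
a=np.hstack([crop(im,(165,258),30),crop(im,(387,254),20)]); b=np.hstack([crop(sc,(430,328),30),crop(sc,(265,180) ,1) if 0 else crop(im,(265,177),38)])
cv2.imwrite('pics/crop1.png',np.vstack([a,b]))
T=cam('top')
for n in ['top','scene']:
    get_image(n); C=cam(n)
    for t in ['timer_center','knob_center','sealer','drops','tin','mug','teabox','screwdriver','tape','jar']:
        for s in silhouettes(n,t)[:3]:
            m=s['pixels'].astype(np.uint8)
            if s['conf']<.3: continue
            r=cv2.minAreaRect(cv2.findNonZero(m))
            print(n,t,round(s['conf'],2),np.array(s['at']),m.sum(),'rect',np.array(r[0]),np.array(r[1]),round(r[2],1),'z0',atz(n,s['at'],0,C)[:2],'z23',atz(n,r[0],23,C)[:2])
# triangulate
def tri(pa,pb):
    p,u=ray('top',pa);q,v=ray('scene',pb)
    A=np.stack([u,-v],1);s=np.linalg.lstsq(A,q-p,rcond=None)[0]
    return (p+u*s[0]+q+v*s[1])/2,np.linalg.norm(p+u*s[0]-q-v*s[1])
for k,pa,pb in [('sock',(264.8,176.6),(307,298.1)),('timer',(386.7,254),(290,222.5)),('bigknob',(145.8,275.4),(449.1,326.7)),('knob',(178,244),(411.7,328.9))]: print(k,tri(pa,pb))
E
```

```text
top timer_center 0.94 [385.7 255. ] 367 rect [386.2 254.4] [17.7 21.3] 15.3 z0 [ 461.1 -163.8] z23 [ 461.4 -162. ]
top knob_center 0.94 [146.8 272.9] 466 rect [150. 272.] [25.5 22.6] 45.0 z0 [408.7 401.6] z23 [410.7 386.7]
top knob_center 0.61 [176.5 246.4] 237 rect [176.5 245. ] [16. 17.] 90.0 z0 [472.7 334. ] z23 [474.6 327.7]
top sealer 0.85 [338.8 161.4] 9104 rect [362.5 152.2] [ 52.6 261.1] 74.4 z0 [685.2 -48.7] z23 [ 703.  -103.9]
top mug 0.89 [456.  311.7] 1433 rect [449. 312.] [36. 56.] 90.0 z0 [ 329.9 -331.1] z23 [ 330.2 -308.8]
top teabox 0.91 [475.4 260.8] 1906 rect [475.9 258.6] [33.2 59.1] 87.3 z0 [ 451.  -377.7] z23 [ 455.2 -372.1]
top screwdriver 0.59 [155.2 168.9] 1147 rect [155.4 167.7] [43.4 32.2] 26.6 z0 [658.5 392.5] z23 [656.5 384.7]
top tape 0.84 [530.2 231.6] 534 rect [516.4 236.8] [37.6 38.5] 63.4 z0 [ 523.2 -509.6] z23 [ 508.  -467.6]
top jar 0.67 [109.5 193.8] 943 rect [108.1 193.8] [40.2 28.2] 26.6 z0 [596. 499.] z23 [592.2 492.9]
scene timer_center 0.79 [289.5 224. ] 349 rect [292.  222.2] [21.7 18.7] 69.4 z0 [ 444.5 -193.5] z23 [ 449.  -173.5]
scene timer
[... 974 characters left out ...]
screwdriver 0.88 [386.3 280.8] 327 rect [384.  286.5] [10.  49.6] 33.7 z0 [395.7 174.3] z23 [431.9 196.9]
scene tape 0.55 [220.6 193.4] 362 rect [221.8 190.3] [21.  23.8] 84.8 z0 [ 519.  -475.9] z23 [ 520.3 -459.5]
scene jar 0.76 [432.7 391.1] 1152 rect [433.  392.6] [30.8 44.4] 14.0 z0 [563.7 471.5] z23 [578.7 479.9]
scene jar 0.51 [392.3 276.5] 223 rect [390.3 277.2] [ 9.6 27.8] 29.1 z0 [371.5 174.6] z23 [394.5 185.4]
sock (array([632.3, 120.1,  68.1]), np.float64(3.3297361906762286))
timer (array([ 462.6, -162.5,   36.7]), np.float64(2.9769834902865346))
bigknob (array([404.6, 394.9,  19.5]), np.float64(5.862611799686483))
knob (array([476.2, 329.9,   9.7]), np.float64(5.135480866884074))
```

View pics/crop1.png

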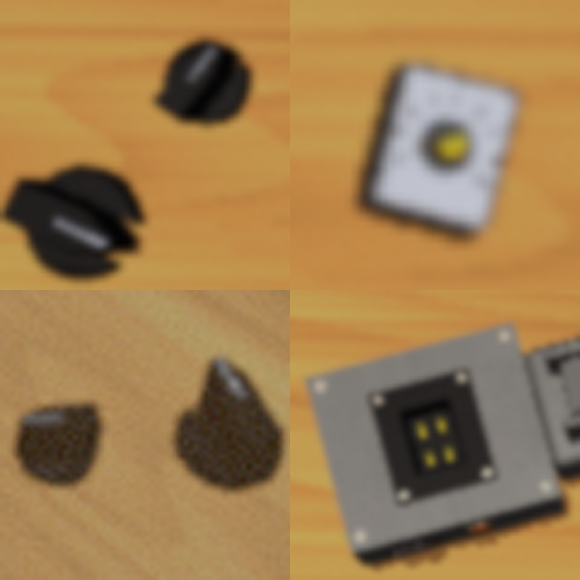

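The crop confirms the choice. The small knob is at top (178,244) with its index line pointing up and to the right. The timer's spindle is at about (387,254), and the socket lies in the head, yawed about 15°. Next I'll plan the move to hover over the timer.

```bash
cat >> h.py <<'E'
np.set_printoptions(precision=3,suppress=True)
def tool():
    o=get_obs(); return o,np.array(o['ee_pos']),R.from_rotvec(o['orientation']).as_matrix()
def jaw_yaw(M): return np.degrees(np.arctan2(M[1,0],M[0,0]))
def plan(target,yaw=None):
    """shift in the present tool axes, turn about tool y (rad) to put jaws (mod 180) at yaw deg"""
    o,p,M=tool(); d=M.T@(np.array(target)-p); print('t',round(o['t'],2),'tcp',p,'jawyaw',round(jaw_yaw(M),2),'tilt y',M[:,1],'q6',o['qpos'][5],'F',o['ft_force'],'w',round(o['width'],1))
    print('shift(tool xyz)',d.round(1))
    if yaw is not None:
        e=(yaw-jaw_yaw(M)+90)%180-90
        # y points down: world yaw + = turn about tool y -
        print('turn about y',-np.radians(e).round(3))
E
python3 - <<'E'
from h import *
plan([455,-162,190],75)
o,p,M=tool(); print(M); c,K,cp,cM=cam('wrist'); print(M.T@(cp-p), M.T@cM)
E
```

```text
t 2.0 tcp [ 194.72  -593.879  239.677] jawyaw -71.85 tilt y [-0.  0. -1.] q6 -0.01899947284021341 F [ 0.434  0.224 -0.525] w 88.1
shift(tool xyz) [-329.3   49.7  381.9]
turn about y 0.579
[[ 0.312 -0.     0.95 ]
 [-0.95   0.     0.312]
 [-0.    -1.    -0.   ]]
[  -0.26  -143.394   71.473] [[ 1.     0.    -0.   ]
 [-0.     0.261 -0.965]
 [-0.     0.965  0.261]]
```

Emit:
{"method": "arm_command", "body": {"targets": [[-24,3,27],[-24,3,27],[-24,3,27],[-24,3,27],[-24,4,27],[-24,4,27],[-24,4,27],[-24,4,27],[-24,4,27],[-24,4,27],[-24,4,28],[-24,4,28],[-24,4,28],[-17,2,29],[0,0,0,0.116],[0,0,0,0.116],[0,0,0,0.116],[0,0,0,0.116],[0,0,0,0.115],[0,0,0,0]], "gripper": 85}}

```text
invalid input at $.targets[0]: expected 4 numbers
```

Emit:
{"method": "arm_command", "body": {"targets": [[-24,3,27,0],[-24,3,27,0],[-24,3,27,0],[-24,3,27,0],[-24,4,27,0],[-24,4,27,0],[-24,4,27,0],[-24,4,27,0],[-24,4,27,0],[-24,4,27,0],[-24,4,28,0],[-24,4,28,0],[-24,4,28,0],[-17,2,29,0],[0,0,0,0.116],[0,0,0,0.116],[0,0,0,0.116],[0,0,0,0.116],[0,0,0,0.115],[0,0,0,0]], "gripper": 85}}

```text
t: 3.67
ee_pos: [456.3, -161.9, 189.8]
orientation: [-1.071, 1.402, -1.403]
ft_force: [-0.6, -0.1, 1.0]
width: 74.7
```

```bash
cat >> h.py <<'E'
def look(tag,things,zs,c=None,h=120):
    C=cam('wrist'); im=get_image('wrist'); cv2.imwrite(f'pics/{tag}_full.png',im)
    for t in things:
        for d in tip_of('wrist',t)[:3]:
            print(t,round(d['conf'],2),np.round(d['at'],1),'->',atz('wrist',d['at'],zs[t],C))
    return im,C
E
python3 - <<'E'
from h import *
plan([462,-162,190],75)
im,C=look('w1',['timer_center','spindle_tip'],dict(timer_center=41,spindle_tip=79))
cv2.imwrite('pics/w1.png',im)
import pickle; pickle.dump(C,open('w1.pkl','wb'))
E
```

```text
t 3.67 tcp [ 456.327 -161.889  189.797] jawyaw -105.24 tilt y [ 0. -0. -1.] q6 1.4713728152456416 F [-0.613 -0.094  1.038] w 74.7
shift(tool xyz) [-1.4 -0.2  5.5]
turn about y -0.004
timer_center 0.73 [321.1 223.3] -> [ 463.234 -162.972   41.   ]
timer_center 0.33 [494.  292.2] -> [ 359.884 -299.945   41.   ]
spindle_tip 0.63 [318.2 236.1] -> [ 462.899 -160.811   79.   ]
```

View pics/w1.png

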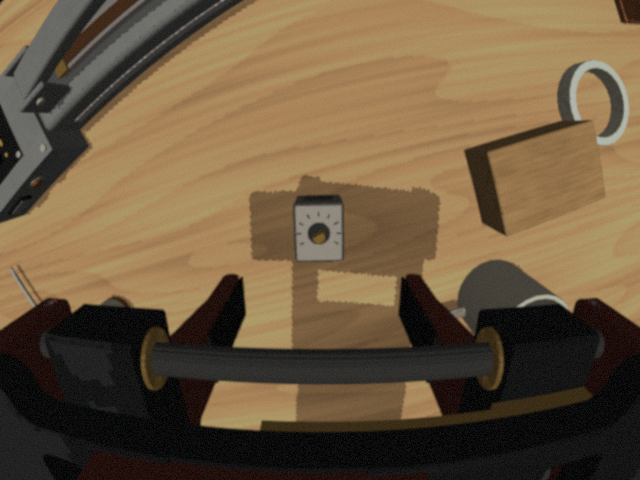

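The wrist view shows the timer face spanning (294,205) to (343,262), nearly square to the jaws, with the spindle at (318,235). I'll fit the face outline next.

```bash
python3 - <<'E'
from h import *
import pickle; C=pickle.load(open('w1.pkl','rb'))
im=cv2.imread('pics/w1.png'); g=im[180:290,270:370]
hsv=cv2.cvtColor(g,cv2.COLOR_BGR2HSV); m=((hsv[...,1]<45)&(hsv[...,2]>95)).astype(np.uint8)
m=cv2.morphologyEx(m,cv2.MORPH_OPEN,np.ones((3,3)))
c=max(cv2.findContours(m,cv2.RETR_EXTERNAL,cv2.CHAIN_APPROX_NONE)[0],key=cv2.contourArea)
h=cv2.convexHull(c)[:,0]+[270,180]
P=np.array([atz('wrist',q,64,C)[:2] for q in h],np.float32)
r=cv2.minAreaRect(P); print('face',r); b=cv2.boxPoints(r); print([np.degrees(np.arctan2(*(b[i]-b[i-1])[::-1])) for i in range(4)])
cv2.imwrite('pics/spin.png',cv2.resize(np.hstack([im[205:265,290:350],cv2.cvtColor(m*255,cv2.COLOR_GRAY2BGR)[25:85,20:80]]),(800,400),interpolation=cv2.INTER_CUBIC))
plan([*r[0],49],None)
E
```

```text
face ((461.5774230957031, -160.2513885498047), (34.206451416015625, 42.431907653808594), 75.48497009277344)
[np.float32(-104.51504), np.float32(-14.515039), np.float32(75.484955), np.float32(165.48495)]
t 3.82 tcp [ 456.208 -161.979  189.764] jawyaw -104.83 tilt y [ 0. -0. -1.] q6 1.4637841518423806 F [ 0.817 -0.333  0.021] w 74.5
shift(tool xyz) [ -3.  140.8   4.7]
```

View pics/spin.png

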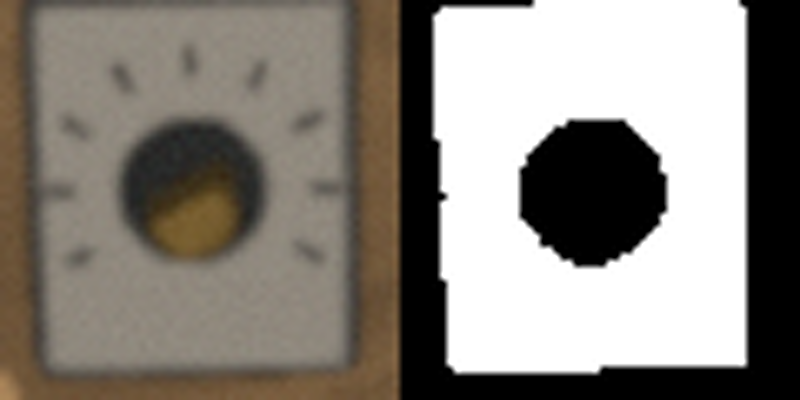

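The face fit gives yaw 75.5° with the jaws at 75.2°. The spindle's flat faces up and to the left in the picture. Now the descent and grip.

Emit:
{"method": "arm_command", "body": {"targets": [[-3,0,5,0],[0,30,0,0],[0,30,0,0],[0,30,0,0],[0,25,0,0],[0,15,0,0],[0,10,0,0],[0,7,0,0],[0,0,0,0]]}}

```text
t: 4.57
ee_pos: [461.6, -160.2, 41.8]
orientation: [-1.075, 1.4, -1.398]
ft_force: [0.3, -0.3, 0.1]
width: 74.5
```

Emit:
{"method": "arm_command", "body": {"targets": [[0,0,0,0],[0,0,0,0],[0,0,0,0],[0,0,0,0],[0,0,0,0],[0,0,0,0],[0,-10,0,0],[0,-35,0,0],[0,-40,0,0],[0,-40,0,0],[0,-30,0,0],[0,0,0,0]], "gripper": 30}}

```text
t: 5.57
ee_pos: [465.0, -161.5, 204.2]
orientation: [-1.068, 1.39, -1.406]
ft_force: [1.4, -1.2, -0.2]
width: 38.0
```

```bash
python3 - <<'E'
from h import *
# sealer yaw and socket from top picture: detect black plate & head via rect fit
im=cv2.imread('pics/top0.png'); C=cam('top')
g=cv2.cvtColor(im,cv2.COLOR_BGR2GRAY)[150:205,235:297]
m=(g<75).astype(np.uint8); n,l,s,ce=cv2.connectedComponentsWithStats(m)
k=l[26,20:40]; k=np.bincount(l[177-150-8:177-150+8,10:50][m[19:35,10:50]>0]).argmax()
c=cv2.convexHull(cv2.findNonZero((l==k).astype(np.uint8)))[:,0]+[235,150]
P=np.array([atz('top',q,62,C)[:2] for q in c],np.float32); print('plate',cv2.minAreaRect(P))
plan([560,70,160],105)
E
```

```text
plate ((631.5437622070312, 123.81648254394531), (68.27522277832031, 60.249183654785156), 16.514976501464844)
t 5.57 tcp [ 464.978 -161.497  204.171] jawyaw -105.02 tilt y [ 0.01  -0.004 -1.   ] q6 1.4744550174211641 F [ 1.352 -1.172 -0.19 ] w 38.0
shift(tool xyz) [-248.3   44.3   31.3]
turn about y -0.524
```

Gripped at 38 mm. Next I'll carry it to just behind the socket and look with the wrist camera.

Emit:
{"method": "arm_command", "body": {"targets": [[-12,0,1,0],[-25,0,3,0],[-31,0,3,0],[-31,0,3,-0.05],[-31,0,3,-0.1],[-31,0,0,-0.1],[-31,0,-3,-0.1],[-31,0,-6,-0.1],[-30,0,-9,-0.1],[-20,0,-6,0],[-10,0,0,0],[0,0,0,0],[0,0,0,0]]}}

```text
t: 6.65
ee_pos: [469.9, 109.6, 197.0]
orientation: [-1.333, 0.994, -0.994]
ft_force: [-0.7, 0.2, -1.5]
width: 38.1
```

```bash
python3 - <<'E'
from h import *
import pickle
plan([569,105,190],106.5)
im,C=look('w2',['socket_mouth','timer_foot','spindle_tip','timer_center'],dict(socket_mouth=62,timer_foot=160,spindle_tip=240,timer_center=200))
pickle.dump(C,open('w2.pkl','wb'))
E
```

```text
t 6.65 tcp [469.861 109.597 197.032] jawyaw -73.46 tilt y [-0.001 -0.    -1.   ] q6 1.4869163688657292 F [-0.68   0.21  -1.461] w 38.1
shift(tool xyz) [32.6  6.9 93.7]
turn about y 0.001
socket_mouth 0.63 [361.7  27.7] -> [632.545 126.885  62.   ]
spindle_tip 0.58 [321.  358.4] -> [475.145 111.635 240.   ]
timer_center 0.69 [323.6 311. ] -> [473.018 109.92  200.   ]
timer_center 0.17 [114.7 154.4] -> [513.144 212.65  200.   ]
```

View pics/w2_full.png

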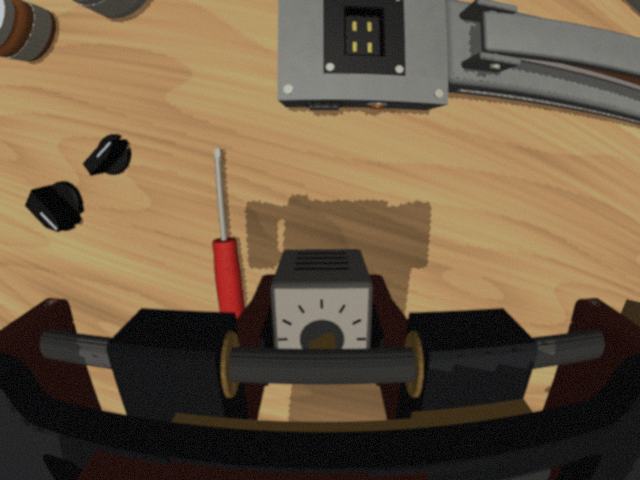

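The view shows the socket at (362,28), the timer in the jaws at (322,300), and both knobs at left. I'm short of the target, so I'll go forward.

Emit:
{"method": "arm_command", "body": {"targets": [[6,1,15,0],[8,2,26,0],[8,2,26,0],[7,2,19,0],[4,0,8,0],[0,0,0,0],[0,0,0,0]]}}

```text
t: 7.48
ee_pos: [568.7, 103.8, 190.2]
orientation: [-1.332, 0.997, -0.995]
ft_force: [-0.1, 0.3, -0.8]
width: 37.6
```

```bash
python3 - <<'E'
from h import *
import pickle
plan([569,105,190],106.5)
im,C=look('w3',['socket_mouth','timer_foot','spindle_tip','timer_center'],dict(socket_mouth=62,timer_foot=148,spindle_tip=227,timer_center=189))
pickle.dump(C,open('w3.pkl','wb'))
hsv=cv2.cvtColor(im,cv2.COLOR_BGR2HSV)
s=atz; 
q=proj('wrist',[631.5,124,62],C).astype(int); print(q)
# gray/black plate: dark comp near q
g=cv2.cvtColor(im,cv2.COLOR_BGR2GRAY); x0,y0=q-90; x0,y0=max(x0,0),max(y0,0); w=g[y0:y0+180,x0:x0+180]
m=(w<60).astype(np.uint8); n,l,st,ce=cv2.connectedComponentsWithStats(m)
for i in np.argsort(-st[1:,4])[:3]+1:
    c=cv2.convexHull(cv2.findNonZero((l==i).astype(np.uint8)))[:,0]+[x0,y0]
    P=np.array([atz('wrist',v,62,C)[:2] for v in c],np.float32); print(st[i],cv2.minAreaRect(P))
E
```

```text
t 7.48 tcp [568.739 103.802 190.212] jawyaw -73.57 tilt y [-0.002 -0.    -1.   ] q6 1.4439726294885948 F [-0.119  0.275 -0.788] w 37.6
shift(tool xyz) [-1.1  0.2  0.6]
turn about y -0.001
socket_mouth 0.8 [316.6 147.6] -> [632.541 126.664  62.   ]
spindle_tip 0.76 [323.3 355.5] -> [571.489 104.286 227.   ]
timer_center 0.76 [323.3 312.7] -> [569.115 103.422 189.   ]
timer_center 0.31 [321. 147.] -> [635.535 123.999 189.   ]
[319 149]
[  49   45   83   92 6595] ((631.7235107421875, 124.62770080566406), (66.97096252441406, 59.85187530517578), 16.454071044921875)
[ 50 135   2   2   2] ((591.7914428710938, 143.32534790039062), (1.0504565238952637, 0.0), -119.56525421142578)
[131  46   1   1   1] ((671.654052734375, 105.57915496826172), (0.0, 0.0), 0.0)
```

View pics/w3_full.png

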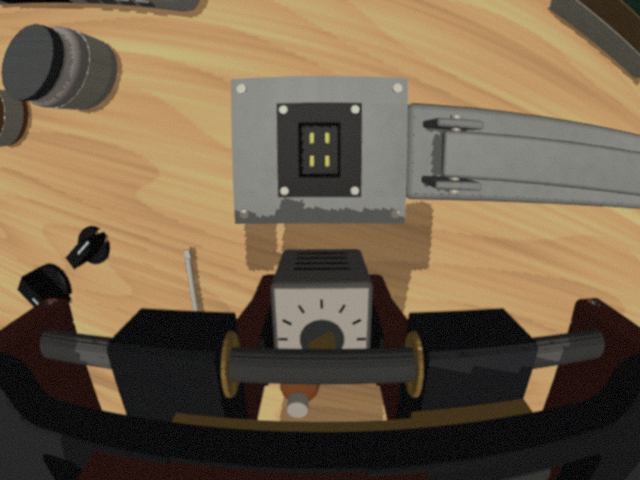

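The socket plate shows centred at (319,149). The timer's face back edge is at about row 285, columns 273–371. I'll measure the timer's offset within the jaws using the same camera.

```bash
python3 - <<'E'
from h import *
import pickle
C=pickle.load(open('w3.pkl','rb')); im=cv2.imread('pics/w3_full.png'); g=cv2.GaussianBlur(cv2.cvtColor(im,cv2.COLOR_BGR2GRAY),(3,3),0).astype(float)
p=np.array([568.74,103.8,190.2]); th=np.radians(-73.55)
X=np.array([np.cos(th),np.sin(th)]); Z=np.array([-np.sin(th),np.cos(th)]);print(X,Z)
back=[(x,270+np.argmax(np.diff(g[270:300,x]))+.5) for x in range(290,356,5)]
zf=p[2]-.8+23
q=np.array([atz('wrist',b,zf,C)[:2]-p[:2] for b in back]); print('back edge: z',(q@Z), 'slope deg',np.degrees(np.polyfit(q@X,q@Z,1)[0]))
for y in range(292,340,8):
    r=g[y]; d=np.diff(r); l=262+np.argmax(d[262:285])+.5; rr=360+np.argmin(d[360:385])+.5
    a=(atz('wrist',(l,y),zf,C)[:2]-p[:2]); b=(atz('wrist',(rr,y),zf,C)[:2]-p[:2]); print(y,l,rr,'x',a@X,b@X,(a@X+b@X)/2)
# hole
x0,y0=290,112; w=g[y0:188,x0:352]; print(np.round(w[36,:]).astype(int)); print(np.round(w[:,30]).astype(int))
E
```

```text
[ 0.283 -0.959] [0.959 0.283]
back edge: z [21.304 21.316 21.325 21.333 21.72  21.723 21.724 21.723 21.719 21.714
 21.324 21.696 21.684 21.67 ] slope deg 0.8603379437345309
292 273.5 368.5 x -17.340939263466154 16.40945283127547 -0.4657432160953423
300 274.5 367.5 x -17.125318802521313 16.186795826856684 -0.4692614878323145
308 274.5 367.5 x -17.277271419039856 16.33105535105533 -0.4731080339922631
316 275.5 367.5 x -17.06886026205062 16.48354902884192 -0.2926556166043497
324 275.5 367.5 x -17.23473095680589 16.644684714075723 -0.2950231213650838
332 276.5 366.5 x -17.033710695827164 16.43885520965939 -0.29742774308388675
[54 53 53 54 54 54 51 43 32 23 18 22 34 44 51 54 55 55 55 55 55 55 55 56
 57 56 56 57 57 56 53 53 55 55 55 54 54 55 55 54 54 55 55 55 54 53 48 37
 27 27 36 47 53 54 54 53 53 53 53 53 53 52]
[55 55 55 56 55 54 54 53 52 46 35 24 18 22 34 46 53 55 55 56 56 56 56 56
 56 55 56 56 55 55 55 56 55 55 55 53 53 55 55 55 56 56 55 54 53 54 55 56
 56 55 54 53 53 53 52 53 53 53 52 51 47 36 24 19 23 32 42 48 49 48 49 50
 49 47 48 49]
```

```bash
python3 - <<'E'
from h import *
import pickle
C=pickle.load(open('w3.pkl','rb'))
h=atz('wrist',(319.4,149.5),62,C); print('hole',h)
for a,b in [((300,149),(338.5,149)),((319.4,124),(319.4,175.3))]: print(np.linalg.norm(atz('wrist',a,62,C)-atz('wrist',b,62,C)))
X=np.array([.283,-.959]);Z=np.array([.959,.283])
t=h[:2]+.4*X-.4*Z; print(t); plan([*t,120],106.45)
E
```

```text
hole [631.778 124.329  62.   ]
27.87313587003302
37.55527909788156
[631.507 123.832]
t 7.73 tcp [568.606 104.51  190.868] jawyaw -73.49 tilt y [-0. -0. -1.] q6 1.4438870370326347 F [ 0.645 -0.213 -0.987] w 38.0
shift(tool xyz) [-0.7 70.8 65.8]
turn about y 0.001
```

Emit:
{"method": "arm_command", "body": {"targets": [[0,5,12,0],[-0.5,14,22,0],[-0.5,16,20,0],[0,16,9,0],[0,14,3,0],[0,10,0,0],[0,5,0,0],[0,0,0,0],[0,0,0,0]]}}

```text
t: 8.48
ee_pos: [632.0, 124.0, 110.8]
orientation: [-1.332, 0.995, -0.994]
ft_force: [-0.2, 0.4, -0.7]
width: 38.0
```

```bash
python3 - <<'E'
from h import *
plan([631.5,123.8,86],106.45)
im=get_image('wrist'); cv2.imwrite('pics/w4.png',im[100:400,100:560])
im=get_image('scene'); cv2.imwrite('pics/s4.png',cv2.resize(im[220:360,220:400],None,fx=4,fy=4,interpolation=cv2.INTER_CUBIC))
E
```

```text
t 8.48 tcp [632.043 124.001 110.763] jawyaw -73.52 tilt y [-0.001 -0.    -1.   ] q6 1.4583738624002451 F [-0.175  0.398 -0.728] w 38.0
shift(tool xyz) [ 0.  24.8 -0.6]
turn about y 0.001
```

View pics/w4.png

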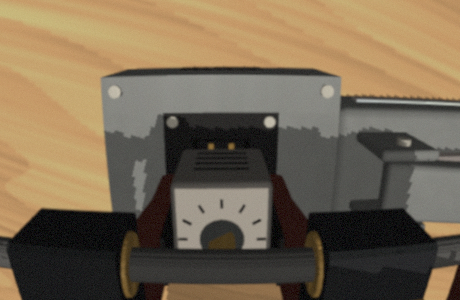

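The timer hangs centred over the socket plate in the crop: plate columns 163–279, housing 174–269. I'll lower it gently and watch the force.

Emit:
{"method": "arm_command", "body": {"targets": [[0,3,0,0],[0,3,0,0],[0,2,0,0],[0,2,0,0],[0,1,0,0],[0,0,0,0]]}}

```text
t: 9.08
ee_pos: [632.3, 124.1, 99.3]
orientation: [-1.332, 0.995, -0.994]
ft_force: [-0.9, 0.9, -1.2]
width: 38.0
```

Emit:
{"method": "arm_command", "body": {"targets": [[0,2,0,0],[0,2,0,0],[0,2,0,0],[0,2,0,0],[0,2,0,0],[0,2,0,0],[0,0,0,0]]}}

```text
t: 9.67
ee_pos: [632.4, 124.1, 87.3]
orientation: [-1.332, 0.995, -0.994]
ft_force: [-0.3, 0.6, -0.9]
width: 37.6
```

Emit:
{"method": "arm_command", "body": {"targets": [[0,1,0,0],[0,1,0,0],[0,0.5,0,0],[0,0.5,0,0],[0,0.5,0,0],[0,0,0,0]]}}

```text
t: 10.17
ee_pos: [632.6, 124.1, 87.0]
orientation: [-1.332, 0.994, -0.995]
ft_force: [-9.0, -2.6, 21.8]
width: 37.7
```

Emit:
{"method": "arm_command", "body": {"targets": [[0,0.5,0,0],[0,0.5,0,0],[0,0.5,0,0],[0,0,0,0],[0,0,0,0]]}}

```text
t: 10.58
ee_pos: [632.6, 124.1, 87.0]
orientation: [-1.332, 0.994, -0.995]
ft_force: [-14.2, -2.4, 34.2]
width: 38.1
```

```bash
python3 - <<'E'
from h import *
plan([631.5,123.8,86],106.45)
im=get_image('scene'); cv2.imwrite('pics/s5.png',cv2.resize(im[250:350,250:370],None,fx=5,fy=5,interpolation=cv2.INTER_CUBIC))
E
```

```text
t 10.58 tcp [632.623 124.094  86.984] jawyaw -73.49 tilt y [ 0.001 -0.    -1.   ] q6 1.458166263170932 F [-14.152  -2.393  34.166] w 38.1
shift(tool xyz) [-0.   1.  -1.2]
turn about y 0.001
```

View pics/s5.png

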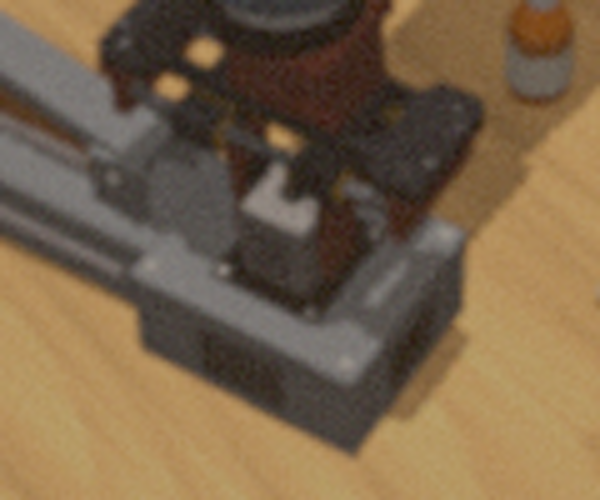

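It stopped stiffly with a sideways load, so I'll ease the lateral load and see whether it settles further.

Emit:
{"method": "arm_command", "body": {"targets": [[0,0,-0.5,0],[0,0,-0.4,0],[0,0,0,0],[0,0.5,0,0],[0,0,0,0]]}}

```text
t: 11.05
ee_pos: [632.6, 124.1, 87.0]
orientation: [-1.33, 0.993, -0.996]
ft_force: [-12.2, -2.5, 34.9]
width: 38.0
```

Emit:
{"method": "arm_command", "body": {"targets": [[0,-1,0,0],[0,-1,0,0],[0,0,0,0]]}}

```text
t: 11.3
ee_pos: [632.5, 124.1, 87.0]
orientation: [-1.33, 0.993, -0.996]
ft_force: [-5.4, -0.7, 18.8]
width: 37.6
```

Emit:
{"method": "arm_command", "body": {"targets": [[0,0,0,0],[0,0,0,0],[0,0,0,0],[0,-10,0,0],[0,-25,0,0],[0,-30,-8,0],[0,-30,-15,0],[0,-20,-15,0],[0,-5,-10,0],[0,0,0,0],[0,0,0,0]], "gripper": 65}}

```text
t: 12.22
ee_pos: [585.3, 110.2, 203.9]
orientation: [-1.332, 0.995, -0.995]
ft_force: [0.0, -0.4, -0.6]
width: 56.5
```

```bash
python3 - <<'E'
from h import *
import pickle
plan([631.5,123.8,86],106.45)
im,C=look('w6',['timer_center','spindle_tip','socket_mouth','knob_center'],dict(timer_center=85,spindle_tip=123,socket_mouth=62,knob_center=16))
pickle.dump(C,open('w6.pkl','wb'))
q=proj('wrist',[631.5,124,108],C).astype(int); print(q)
x0,y0=q-70; w=im[y0:y0+140,x0:x0+140]; hsv=cv2.cvtColor(w,cv2.COLOR_BGR2HSV)
m=((hsv[...,1]<45)&(hsv[...,2]>125)).astype(np.uint8); n,l,st,ce=cv2.connectedComponentsWithStats(m); i=np.argmax(st[1:,4])+1
c=cv2.convexHull(cv2.findNonZero((l==i).astype(np.uint8)))[:,0]+[x0,y0]
for z in (106,108,110):print(z,cv2.minAreaRect(np.array([atz('wrist',v,z,C)[:2] for v in c],np.float32)))
s=cv2.resize(im[q[1]-35:q[1]+40,q[0]-50:q[0]+50],(800,600),interpolation=cv2.INTER_CUBIC); cv2.imwrite('pics/w6.png',s)
E
```

```text
t 12.22 tcp [585.293 110.176 203.883] jawyaw -73.52 tilt y [-0.  0. -1.] q6 1.4492017268520379 F [ 0.002 -0.406 -0.606] w 56.5
shift(tool xyz) [  0.  117.9  48.2]
turn about y 0.001
timer_center 0.56 [321.9 175.6] -> [631.44 123.86  85.  ]
spindle_tip 0.46 [324.3 178.8] -> [633.218 122.91  123.   ]
socket_mouth 0.62 [ 22.6 129.5] -> [604.666 417.626  62.   ]
knob_center 0.88 [ 53.3 301.8] -> [403.044 393.846  16.   ]
knob_center 0.72 [ 95.8 261.7] -> [476.523 331.808  16.   ]
[321 178]
106 ((643.6226806640625, 128.72406005859375), (67.62934875488281, 91.89930725097656), 16.434932708740234)
108 ((643.7066650390625, 128.74041748046875), (67.06867980957031, 91.13746643066406), 16.43488883972168)
110 ((643.7907104492188, 128.7568359375), (66.50806427001953, 90.37564849853516), 16.434919357299805)
```

View pics/w6.png

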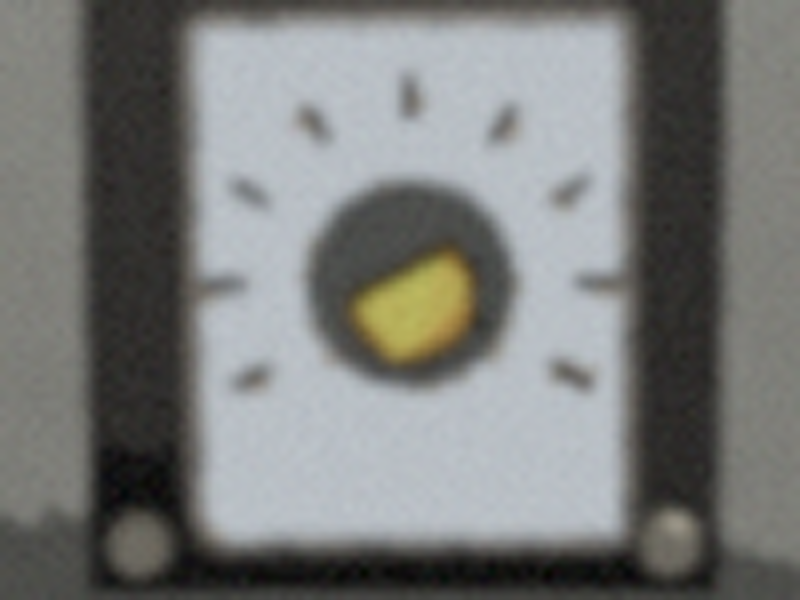

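The timer stands square in the socket. The commanded grip height (42.7) implies 86.7 when seated, and I measured 87.0 under 35 N. The brass D has its flat edge from (350,300) to (450,250), so it faces up and to the left. Next I'll fit the flat and the small knob's position and yaw.

```bash
python3 - <<'E'
from h import *
import pickle
C=pickle.load(open('w6.pkl','rb')); im=cv2.imread('pics/w6_full.png')
S=8; x0,y0=300,150; w=cv2.resize(im[y0:y0+60,x0:x0+50],None,fx=S,fy=S,interpolation=cv2.INTER_CUBIC)
hsv=cv2.cvtColor(w,cv2.COLOR_BGR2HSV); m=((hsv[...,1]>90)&(hsv[...,2]>90)).astype(np.uint8)
n,l,st,ce=cv2.connectedComponentsWithStats(m); i=np.argmax(st[1:,4])+1
c=max(cv2.findContours((l==i).astype(np.uint8),cv2.RETR_EXTERNAL,cv2.CHAIN_APPROX_NONE)[0],key=len)[:,0]
px=(c+.5)/S-.5+[x0,y0]; P=np.array([atz('wrist',v,123,C)[:2] for v in px])
X=np.array([.283,-.959]);Z=np.array([.959,.283])
print('extent',np.ptp(P,0),'n',st[i])
# flat: min over directions of width; D support: find dir u with smallest support from circle centre (fit)
best=None
from scipy.optimize import least_squares
th=np.linspace(0,2*np.pi,361)
def f(v):
    cx,cy,a,d,r=v; q=P-[cx,cy]; u=np.array([np.cos(a),np.sin(a)])
    sd=np.maximum(np.hypot(*q.T)-r,q@u-d); return sd
for a0 in np.arange(0,6.28,.4):
    s=least_squares(f,[*P.mean(0),a0,1.5,4],loss='soft_l1',f_scale=.3)
    if best is None or s.cost<best.cost: best=s
print('cx cy a d r',best.x[:2],np.degrees(best.x[2])%360,best.x[3:],best.cost)
# face
g=cv2.cvtColor(im,cv2.COLOR_BGR2GRAY)[140:225,295:350]; h=cv2.cvtColor(im,cv2.COLOR_BGR2HSV)[140:225,295:350]
m=(g>150).astype(np.uint8); m=cv2.morphologyEx(m,cv2.MORPH_OPEN,np.ones((3,3))); n,l,st,ce=cv2.connectedComponentsWithStats(m); i=np.argmax(st[1:,4])+1
cc=cv2.convexHull(cv2.findNonZero((l==i).astype(np.uint8)))[:,0]+[295,140]
print('face108',cv2.minAreaRect(np.array([atz('wrist',v,108,C)[:2] for v in cc],np.float32)))
# knob silhouettes in top & wrist
for s in silhouettes('wrist','knob_center')[:2]:
    print('wrist knob',s['conf'],s['at'],s['pixels'].sum())
# index line of small knob: bright px within
for n,cx,cy,CC,I in [('wrist',96,260,C,im),('top',178,244,cam('top'),cv2.imread('pics/top0.png'))]:
    w=cv2.resize(I[cy-16:cy+16,cx-20:cx+20],None,fx=S,fy=S,interpolation=cv2.INTER_CUBIC); hs=cv2.cvtColor(w,cv2.COLOR_BGR2HSV)
    dark=cv2.morphologyEx((hs[...,2]<75).astype(np.uint8),cv2.MORPH_CLOSE,np.ones((41,41)))
    line=((hs[...,2]>85)&(hs[...,1]<70)&(cv2.erode(dark,np.ones((9,9)))>0)).astype(np.uint8)
    nn,l,st,ce=cv2.connectedComponentsWithStats(line)
    if nn>1:
        i=np.argmax(st[1:,4])+1; q=cv2.findNonZero((l==i).astype(np.uint8))[:,0]/S+[cx-20,cy-16]
        Q=np.array([atz(n,v,32,CC)[:2] for v in q]); u,s_,vt=np.linalg.svd(Q-Q.mean(0),full_matrices=False)
        print(n,'line',st[i,4],Q.mean(0),'dir',np.degrees(np.arctan2(vt[0,1],vt[0,0])),'len',s_/np.sqrt(len(Q))*3.46)
    cv2.imwrite(f'pics/k_{n}.png',w)
plan([476,331,180])
E
```

```text
extent [9.59  9.191] n [  116   194   128   115 10223]
cx cy a d r [632.201 124.112] 44.58516951960487 [2.196 4.878] 1.707076558008013
face108 ((631.8886108398438, 124.09846496582031), (41.77696228027344, 33.9368782043457), 16.98145866394043)
wrist knob 0.93 [100.6, 260.1] 1187
wrist knob 0.65 [195.1, 293.1] 367
wrist line 2947 [485.372 324.707] dir 142.86853569398323 len [19.84   3.304]
top line 295 [482.765 325.127] dir 144.49144266478285 len [9.741 2.515]
t 12.52 tcp [585.574 110.321 202.934] jawyaw -73.51 tilt y [-0.002 -0.    -1.   ] q6 1.4491331887675036 F [ 0.101 -0.149 -0.296] w 57.0
shift(tool xyz) [-242.7   23.1  -42.4]
```

The flat faces yaw 44.6°, with the spindle at (632.2,124.1). The small knob points to −37°, near (476,331). I'll move over it and turn the jaws to 53°, which keeps joint 6 within range.

Emit:
{"method": "arm_command", "body": {"targets": [[-15,0,-3,0],[-28,4,-5,0],[-34,6,-6,0],[-36,6,-6,0],[-36,6,-6,0],[-36,6,-6,0],[-30,6,-5,0],[-19,5,-4,0],[-9,4,-1,0],[0,0,0,-0.12],[0,0,0,-0.12],[0,0,0,-0.12],[0,0,0,-0.12],[0,0,0,-0.12],[0,0,0,-0.12],[0,0,0,-0.12],[0,0,0,-0.12]], "gripper": 60}}

```text
t: 13.93
ee_pos: [476.4, 331.0, 160.9]
orientation: [-1.557, 0.249, -0.249]
ft_force: [0.4, 0.1, 0.4]
width: 53.0
```

Emit:
{"method": "arm_command", "body": {"targets": [[0,0,0,-0.12],[0,0,0,-0.12],[0,0,0,-0.12],[0,0,0,-0.12],[0,0,0,-0.12],[0,0,0,-0.12],[0,0,0,-0.12],[0,0,0,-0.12],[0,0,0,-0.12],[0,0,0,-0.12],[0,0,0,-0.05],[0,0,0,0],[0,0,0,0]]}}

```text
t: 15.02
ee_pos: [476.4, 331.1, 161.0]
orientation: [-1.448, -0.721, 0.722]
ft_force: [-0.6, 1.1, -0.6]
width: 52.7
```

```bash
python3 - <<'E'
from h import *
import pickle
plan([476,331,150],53)
im,C=look('w7',['knob_center','knob_bore'],dict(knob_center=16,knob_bore=0))
pickle.dump(C,open('w7.pkl','wb'))
for s in silhouettes('wrist','knob_center')[:2]:
    m=s['pixels'].astype(np.uint8); c=cv2.convexHull(cv2.findNonZero(m))[:,0]
    print(s['conf'],s['at'],m.sum(),'skirt@6',cv2.minEnclosingCircle(np.array([atz('wrist',v,6,C)[:2] for v in c],np.float32)))
q=proj('wrist',[476,331,16],C).astype(int); print(q); cv2.imwrite('pics/w7.png',cv2.resize(im[max(q[1]-75,0):q[1]+75,max(q[0]-100,0):q[0]+100],(800,600),interpolation=cv2.INTER_CUBIC))
E
```

```text
t 15.02 tcp [476.437 331.138 161.003] jawyaw 52.98 tilt y [-0. -0. -1.] q6 -0.3377597568175626 F [-0.608  1.059 -0.567] w 52.7
shift(tool xyz) [-0.4 11.   0.3]
turn about y -0.0
knob_center 0.59 [324.7 234.1] -> [479.104 332.434  16.   ]
knob_bore 0.83 [324.1 227.2] -> [477.31  333.298   0.   ]
knob_bore 0.67 [326.1 119.7] -> [406.931 388.291   0.   ]
0.84 [327.7, 119.7] 3951 skirt@6 ((406.87835693359375, 390.4537048339844), 31.690898895263672)
0.62 [323.7, 228.6] 2024 skirt@6 ((479.4858093261719, 329.443115234375), 24.872013092041016)
[320 232]
```

View pics/w7.png

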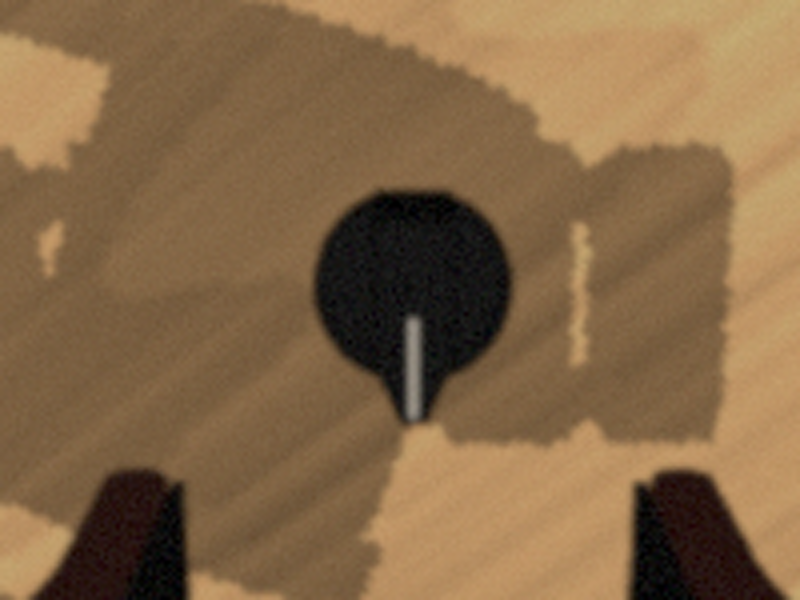

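The crop shows the small knob with its skirt centre near crop (413,283), i.e. pixel (323,228). The index line is vertical, so it is aligned with the jaws. I'll fit the skirt circle.

```bash
python3 - <<'E'
from h import *
import pickle
from scipy.optimize import least_squares
C=pickle.load(open('w7.pkl','rb')); im=cv2.imread('pics/w7_full.png')
x0,y0=290,190; g=cv2.resize(cv2.cvtColor(im[y0:270,x0:360],cv2.COLOR_BGR2GRAY),None,fx=8,fy=8,interpolation=cv2.INTER_CUBIC)
m=(g<52).astype(np.uint8); n,l,st,ce=cv2.connectedComponentsWithStats(m); i=np.argmax(st[1:,4])+1; print(st[i])
c=max(cv2.findContours((l==i).astype(np.uint8),cv2.RETR_EXTERNAL,cv2.CHAIN_APPROX_NONE)[0],key=len)[:,0]
px=(c+.5)/8-.5+[x0,y0]
p=np.array([476.44,331.14]);a=np.radians(53);X=np.array([np.cos(a),np.sin(a)]);Z=np.array([-X[1],X[0]])
for z in (0,6):
    P=np.array([atz('wrist',v,z,C)[:2]-p for v in px]); Q=np.c_[P@X,P@Z]
    k=(np.abs(Q[:,0])>9)
    s=least_squares(lambda v:np.hypot(Q[k,0]-v[0],Q[k,1]-v[1])-v[2],[0,0,21],loss='soft_l1',f_scale=.5); print(z,s.x,s.cost)
P=np.array([atz('wrist',v,32,C)[:2]-p for v in px]);Q=np.c_[P@X,P@Z]; print('bar z-range @32',Q[:,1].min(),Q[:,1].max())
a,b=[atz('wrist',(u/4+220,v/4+157),32,C)[:2]-p for u,v in ((413.5,320),(412,415))]; print('line',a@X,a@Z,b@X,b@Z)
E
```

```text
[    70    119    392    459 117688]
0 [ 1.156 -0.317 20.653] 8.46700262617903
6 [ 1.141  1.091 20.244] 7.909095503520747
bar z-range @32 -19.270633373513622 25.39868717168166
line 1.5127460099038021 0.4175382482565095 1.2395647543760648 -18.508627328214104
```

Emit:
{"method": "arm_command", "body": {"targets": [[1.2,10,0.7,0],[0,25,0,0],[0,30,0,0],[0,30,0,0],[0,20,0,0],[0,12,0,0],[0,6,0,0],[0,2,0,0],[0,0,0,0]]}}

```text
t: 15.97
ee_pos: [476.8, 332.9, 26.3]
orientation: [-1.447, -0.723, 0.723]
ft_force: [0.1, 0.3, 0.2]
width: 52.5
```

Emit:
{"method": "arm_command", "body": {"targets": [[0,0,0,0],[0,0,0,0],[0,0,0,0],[0,0,0,0],[0,0,0,0],[0,0,0,0],[0,0,0,0],[0,0,0,0]], "gripper": 5}}

```text
t: 16.63
ee_pos: [476.7, 332.8, 26.5]
orientation: [-1.447, -0.724, 0.723]
ft_force: [-1.3, -0.6, 4.5]
width: 15.9
```

Gripped at 15.9 mm. I'll lift and turn 81.6° to the flat's direction.

Emit:
{"method": "arm_command", "body": {"targets": [[0,-8,0,0],[0,-25,0,0],[0,-35,0,0],[0,-38,0,0],[0,-35,0,0],[0,-19,0,0],[0,0,0,-0.06],[0,0,0,-0.12],[0,0,0,-0.12],[0,0,0,-0.12],[0,0,0,-0.12],[0,0,0,-0.12],[0,0,0,-0.12],[0,0,0,-0.12],[0,0,0,-0.12],[0,0,0,-0.12],[0,0,0,-0.12],[0,0,0,-0.12],[0,0,0,-0.044],[0,0,0,0]]}}

```text
t: 18.3
ee_pos: [476.3, 332.6, 186.4]
orientation: [-0.732, -1.757, 1.758]
ft_force: [-0.1, 0.6, 0.1]
width: 16.0
```

```bash
python3 - <<'E'
from h import *
plan([632.2,124.1,186],134.6)
a=np.radians(134.6); Z=np.array([-np.sin(a),np.cos(a)]); t=np.array([632.2,124.1])-60*Z; print(Z,t); plan([*t,186],134.6)
E
```

```text
t 18.3 tcp [476.33  332.584 186.414] jawyaw 134.79 tilt y [-0. -0. -1.] q6 -1.7634635696795724 F [-0.059  0.623  0.116] w 16.0
shift(tool xyz) [-257.8    0.4   36.3]
turn about y 0.003
[-0.712 -0.702] [674.922 166.229]
t 18.3 tcp [476.33  332.584 186.414] jawyaw 134.79 tilt y [-0. -0. -1.] q6 -1.7634635696795724 F [-0.059  0.623  0.116] w 16.0
shift(tool xyz) [-258.     0.4  -23.7]
turn about y 0.003
```

Emit:
{"method": "arm_command", "body": {"targets": [[-12,0,-1,0],[-25,0,-2,0],[-33,0,-3,0],[-35,0,-3,0],[-35,0,-3,0],[-35,0,-3,0],[-33,0,-3,0],[-25,0,-3,0],[-17,0,-2,0],[-8,0,-1,0],[0,0,0,0],[0,0,0,0]]}}

```text
t: 19.3
ee_pos: [674.7, 165.9, 185.9]
orientation: [-0.733, -1.755, 1.756]
ft_force: [-0.1, 0.1, -0.8]
width: 16.0
```

```bash
python3 - <<'E'
from h import *
import pickle
plan([632.2,124.1,186],134.6)
im,C=look('w8',['spindle_tip','timer_center','knob_center'],dict(spindle_tip=123,timer_center=85,knob_center=176))
pickle.dump((C,tool()[1:]),open('w8.pkl','wb'))
q=proj('wrist',[632,124,123],C); print(q, proj('wrist',[*tool()[1][:2],tool()[1][2]+6],C))
cv2.imwrite('pics/w8.png',im)
E
```

```text
t 19.3 tcp [674.683 165.946 185.882] jawyaw 134.62 tilt y [-0.001  0.    -1.   ] q6 -2.1257927166602277 F [-0.11   0.132 -0.754] w 16.0
shift(tool xyz) [ 0.1 -0.1 59.6]
turn about y 0.0
spindle_tip 0.65 [322.8 158.4] -> [629.989 122.757 123.   ]
timer_center 0.88 [322.7 159.7] -> [631.701 124.515  85.   ]
knob_center 0.96 [632.8 199.5] -> [517.348 250.15  176.   ]
knob_center 0.81 [318.6 305.1] -> [676.173 165.505 176.   ]
knob_center 0.46 [517.3  65.6] -> [534.444 150.574 176.   ]
[321.842 162.541] [324.451 321.168]
```

View pics/w8.png

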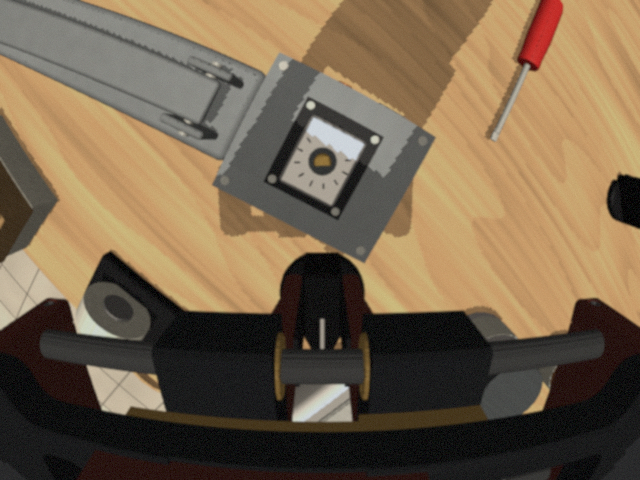

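The wrist view shows the spindle at (322,160) with its flat edge level, facing the knob. The held knob's index line is vertical at column 322, so the two are aligned. That was the twelfth picture, so I'll continue by numbers only.

```bash
python3 - <<'E'
from h import *
import pickle
from scipy.optimize import least_squares
C,(p3,M)=pickle.load(open('w8.pkl','rb')); im=cv2.imread('pics/w8.png'); p=p3[:2]
X=M[:2,0];Z=M[:2,2]
x0,y0=300,138; w=cv2.resize(im[y0:y0+45,x0:x0+45],None,fx=8,fy=8,interpolation=cv2.INTER_CUBIC)
hsv=cv2.cvtColor(w,cv2.COLOR_BGR2HSV)
for sat,val in ((90,90),(110,80),(100,70)):
    m=((hsv[...,1]>sat)&(hsv[...,2]>val)).astype(np.uint8)
    n,l,st,ce=cv2.connectedComponentsWithStats(m); i=np.argmax(st[1:,4])+1
    c=max(cv2.findContours((l==i).astype(np.uint8),cv2.RETR_EXTERNAL,cv2.CHAIN_APPROX_NONE)[0],key=len)[:,0]
    P=np.array([atz('wrist',(v+.5)/8-.5+[x0,y0],123,C)[:2] for v in c])
    def f(v):
        q=P-v[:2]; u=np.array([np.cos(v[2]),np.sin(v[2])]); return np.maximum(np.hypot(*q.T)-v[4],q@u-v[3])
    b=min((least_squares(f,[*P.mean(0),a,1.5,4.5],loss='soft_l1',f_scale=.3) for a in np.arange(0,6.28,.4)),key=lambda s:s.cost)
    print('spindle',b.x[:2],np.degrees(b.x[2])%360,b.x[3:],b.cost,'rel TCP x,z',(b.x[:2]-p)@X,(b.x[:2]-p)@Z)
# dark hub circle on face (z=108)
g=cv2.cvtColor(w,cv2.COLOR_BGR2GRAY)
# held knob: skirt far rim
x0,y0=270,240; w=cv2.resize(im[y0:320,x0:375],None,fx=8,fy=8,interpolation=cv2.INTER_CUBIC); g=cv2.cvtColor(w,cv2.COLOR_BGR2GRAY)
pts=[]
for col in range(300,365,4):
    pr=cv2.GaussianBlur(cv2.cvtColor(im,cv2.COLOR_BGR2GRAY),(3,3),0)[240:285,col].astype(float); d=np.diff(pr); k=np.argmin(d); pts.append((col,240+k+.5))
print(pts)
for z in (p3[2]-26.4,p3[2]-20.4):
    Q=np.array([atz('wrist',v,z,C)[:2]-p for v in pts]); Q=np.c_[Q@X,Q@Z]
    s=least_squares(lambda v:np.hypot(Q[:,0]-v[0],Q[:,1]-v[1])-21,[0,0],loss='soft_l1',f_scale=.4); print('skirt centre rel TCP',z,s.x,s.cost)
# index line columns
g=cv2.cvtColor(im,cv2.COLOR_BGR2GRAY).astype(float)
L=[(315+np.average(np.arange(15),weights=np.clip(g[r,315:330]-g[r,315:330].min()-20,0,None)+1e-6),r) for r in range(322,344,3)]
Q=np.array([atz('wrist',v,p3[2]+5.6,C)[:2]-p for v in L]); Q=np.c_[Q@X,Q@Z]; print('line',Q[0],Q[-1],'ang err deg',np.degrees(np.polyfit(Q[:,1],Q[:,0],1)[0]))
E
```

```text
spindle [631.762 123.79 ] 45.93756269315339 [1.986 4.485] 1.5537875421485994 rel TCP x,z -0.8826167372555785 60.68607202921632
spindle [631.711 123.753] 46.411716321792085 [2.044 4.662] 1.512868073242765 rel TCP x,z -0.872536726345357 60.74809897278057
spindle [631.632 123.722] 46.088843904396114 [2.25 4.85] 0.8827217185571775 rel TCP x,z -0.839237573632038 60.82597182626918
[(300, np.float64(255.5)), (304, np.float64(253.5)), (308, np.float64(252.5)), (312, np.float64(252.5)), (316, np.float64(252.5)), (320, np.float64(252.5)), (324, np.float64(252.5)), (328, np.float64(252.5)), (332, np.float64(252.5)), (336, np.float64(252.5)), (340, np.float64(254.5)), (344, np.float64(256.5)), (348, np.float64(259.5)), (352, np.float64(262.5)), (356, np.float64(267.5)), (360, np.float64(273.5)), (364, np.float64(282.5))]
skirt centre rel TCP 159.87566078866115 [-1.063 -0.533] 0.9135863004235224
skirt centre rel TCP 165.87566078866115 [-1.407  1.254] 0.7444592118732287
line [-1.105 -0.596] [ -1.126 -10.803] ang err deg 0.0828993920822116
```

Emit:
{"method": "arm_command", "body": {"targets": [[0.2,0,10,-0.01],[0,4,20,0],[0,8,20,0],[0,8,9,0],[0,6,2,0],[0,4,0.3,0],[0,0,0,0],[0,0,0,0]]}}

```text
t: 20.17
ee_pos: [632.3, 123.4, 156.1]
orientation: [-0.725, -1.764, 1.763]
ft_force: [0.2, 0.6, -1.1]
width: 15.7
```

```bash
python3 - <<'E'
from h import *
plan([632,124,136.4],135.2)
im=get_image('wrist'); cv2.imwrite('pics/w9.png',im)
for _ in range(3): plan([632,124,136.4]); get_image('scene')
E
```

```text
t 20.17 tcp [632.315 123.433 156.063] jawyaw 135.3 tilt y [ 0.  0. -1.] q6 -2.187244476630667 F [ 0.171  0.579 -1.087] w 15.7
shift(tool xyz) [ 0.6 19.7 -0.2]
turn about y 0.002
t 20.22 tcp [632.511 123.483 156.347] jawyaw 135.3 tilt y [ 0.001  0.    -1.   ] q6 -2.1872166776357798 F [ 0.575 -0.921 -0.234] w 15.9
shift(tool xyz) [ 0.7 19.9  0. ]
t 20.27 tcp [632.496 123.446 156.411] jawyaw 135.3 tilt y [ 0.001  0.    -1.   ] q6 -2.1872884347522197 F [-0.312  0.894 -0.316] w 15.8
shift(tool xyz) [ 0.8 20.  -0. ]
t 20.32 tcp [632.409 123.403 156.489] jawyaw 135.3 tilt y [ 0.001  0.    -1.   ] q6 -2.187306963787405 F [-0.248 -0.222 -0.12 ] w 15.7
shift(tool xyz) [ 0.7 20.1 -0.1]
```

Emit:
{"method": "arm_command", "body": {"targets": [[0.3,2,0.2,0],[0,2,0,0],[0,1.5,0,0],[0,1,0,0],[0,1,0,0],[0,1,0,0],[0,0,0,0]]}}

```text
t: 20.95
ee_pos: [631.2, 122.9, 147.4]
orientation: [-0.725, -1.763, 1.763]
ft_force: [0.6, -0.2, -0.3]
width: 15.7
```

Emit:
{"method": "arm_command", "body": {"targets": [[0,1,0,0],[0,1,0,0],[0,1,0,0],[0,0,0,0]]}}

```text
t: 21.28
ee_pos: [631.2, 122.9, 144.4]
orientation: [-0.725, -1.763, 1.763]
ft_force: [0.5, -0.2, -0.6]
width: 15.8
```

Emit:
{"method": "arm_command", "body": {"targets": [[0,1,0,0],[0,1,0,0],[0,1,0,0],[0,1,0,0],[0,1,0,0],[0,1,0,0],[0,1,0,0],[0,0,0,0]]}}

```text
t: 21.95
ee_pos: [631.2, 123.0, 137.4]
orientation: [-0.725, -1.763, 1.763]
ft_force: [-0.4, 0.1, -1.1]
width: 15.7
```

Emit:
{"method": "arm_command", "body": {"targets": [[0,0.5,0,0],[0,0.5,0,0],[0,0.5,0,0],[0,0.5,0,0],[0,0.5,0,0],[0,0,0,0]]}}

```text
t: 22.45
ee_pos: [631.6, 123.0, 136.3]
orientation: [-0.726, -1.764, 1.763]
ft_force: [-3.8, -1.5, 8.3]
width: 16.5
```

Emit:
{"method": "arm_command", "body": {"targets": [[0,0.5,0,0],[0,0.5,0,0],[0,0.5,0,0],[0,0,0,0],[0,0,0,0]]}}

```text
t: 22.87
ee_pos: [631.8, 123.0, 136.1]
orientation: [-0.727, -1.764, 1.763]
ft_force: [-6.0, -1.4, 16.4]
width: 16.3
```

Emit:
{"method": "arm_command", "body": {"targets": [[0,0.5,0,0],[0,0.3,0,0],[0,0,0,0],[0,0,0,0],[0,0,0,0],[0,0,0,0]]}}

```text
t: 23.37
ee_pos: [631.9, 123.1, 136.0]
orientation: [-0.727, -1.765, 1.763]
ft_force: [-6.9, -1.1, 21.7]
width: 15.9
```

```bash
python3 - <<'E'
from h import *
im,C=look('w10',['knob_center','timer_center'],dict(knob_center=126,timer_center=85))
plan([632,124,136.4],135.2); o=get_obs(); print(o['moment'],o['qpos'])
E
```

```text
knob_center 0.59 [320.1 301.9] -> [631.848 122.011 126.   ]
t 23.52 tcp [631.887 123.057 136.004] jawyaw 135.28 tilt y [ 0.002  0.    -1.   ] q6 -2.1871972563775706 F [-7.612 -1.724 21.696] w 15.9
shift(tool xyz) [ 0.6 -0.4 -0.8]
turn about y 0.001
[-0.113  1.297  0.057] [ 0.174  0.574  1.652 -0.     0.915 -2.187]
```

```bash
python3 -c "
from workcell import *
print(close_job()); o=get_obs(); print(o['t'],o['ft_force'],o['ee_pos'],o['width'])"
```

```text
the job is handed in; nothing more can be done
None
the job is handed in; nothing more can be done
```

I plugged the timer into the socket and pushed the small knob down onto the spindle. I handed the job in at about 23.5 s with the fingers still gripping the knob and pressing down.

- **Timer:** it stopped hard at TCP height 87.0 mm under 35 N, against about 86.7 mm expected when fully home. A sideways force of up to 14 N showed while pressing. Shifting the arm slightly moved nothing, so I took it as friction at the seat. The picture after I let go showed the timer square in the socket.
- **Knob:** I turned it about 82° so its pointed end matched the spindle's flat. Two fits of the flat gave 44.6° and about 46°, and I set the knob to about 45.3°. It went down past the spindle tip with no force and stopped at 136.0 mm, against about 136.4 mm expected for home. A turned-wrong knob would have stopped about 13 mm higher.
- **Last check:** the push was steady at 21.7 N and the fingers were 15.9 mm apart on the 16 mm bar.
- **Disagreements:** measured sideways positions disagreed by about 1 mm during the knob fit. At the end the network put the knob's centre about 1 mm from the TCP and about 2 mm from where I had measured the spindle. Both were within the camera calibration.
- **Not checked by picture:** I had used all 12 picture views before fitting the knob, so its seating rests on height and force only. I did not check the bystanders again, but no move was planned to touch them.

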